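# Find the high point of a cam with a dial gauge

## Robot

A 6-joint arm with a two-finger parallel gripper is mounted at the origin on the work surface. World frame = base frame: x ahead of the robot, y to its left, z up, the work surface at z = 0. Lengths are in mm, angles in rad, forces in N, time in s.
With the tool pointing down it reaches from about 350 to 875 mm from the base axis. Payload 4.2 kg.
Tool frame: the origin (TCP) lies at the very end of the fingers, on their centre line; the grasp point (between the pads) lies 19 mm behind it; z points along the fingers, y is the line along which they close (so a half turn about z gives the same grasp; the last joint's range is limited). The gripper opens to 85 mm and grips with 20 to 120 N. Pads are 22 mm wide; open, the fingers measure 114 mm over their backs; the gripper's body (76 mm by 85 mm) begins 54 mm behind the grasp point. The pads swing forward as they close: fully open they stand 13 mm farther back than shut.
Start: joints at [1.384, 0.385, 0.008, 0, -1.194, -0.259], TCP at [269.454, 563.909, 206.912] pointing down, gripper open.
Joint ranges: [-3.14, 3.14], [-1.21, 2.06], [-1.07, 1.41], [-3.16, 2.05], [-2.99, -0.16], [-3.1, 3.1]. Speed limits (rad/s): [2.79, 2.79, 3.14, 3.14, 3.14, 3.14].

## Interface

Orientations are given as a unit quaternion [x, y, z, w].
In Python, from bench import arm gives the robot as it stands. The module is installed in compiled form; this text tells all that it offers.
- The arm moves only by the tool drive_tool, never from a script. Its argument "targets" is a list of rows, each a list of 5 numbers: the closure, from -1 (fully open) to 1 (shut), then the shift along the tool's x, y, z in mm, then the turn about the tool's z in degrees. In form: [[grip, tx, ty, tz, roll], ...]. A call has 1 to 12 rows; each row is the pose to reach, as a shift and turn from the pose commanded when the call began, along the tool's axes at that moment; what a row does not reach only later rows make up. A row lasts 1/10 s, in which the tool goes at most 50 mm and 8.59 degrees, less where a joint would pass 70% of its speed; a pose out of reach is approached as far as the arm can. A call with a gripper value outside its range is refused whole. The fingers move at their own pace and stop on an object; the grip force is fixed at half the most. Time passes only in rows, so rows that repeat a pose let the fingers close. It gives the time, the measured TCP pose, the force, the opening and the grip force at its end, in the units of the state.
- arm.read_state(): the state, without advancing time (a new reading comes with each control period).
- arm.get_image(name): name is "scene" or "top"; returns the picture (400x640x3 uint8, blue, green, red); there is no depth.
- arm.camera_params(name): a dict with "fov_y" (degrees; the focal length in pixels is half the picture's height over the tangent of half this angle, whatever the lens; pixels are square), "cx", "cy" (the principal point, pixels), "rvec" (rotation vector, rad) and "tvec" (3), from world to camera coordinates, as OpenCV has them. Camera axes: x right, y down, z forward; pixel columns grow to the right and rows downward; lengths in mm; the calibration is good to about 2 mm. A picture is of the moment at which its call begins. camera_params takes no time and is no camera call.
- arm.job_done(): hands the job in; it is judged then, once.
The state is a dict: "clock": time; "joints": joint angles; "joint_vel": joint speeds; "joint_efforts": joint torques, N m; "position": TCP position; "ee_rot": TCP orientation; "contact_force": force on the tool from outside, world axes, zero at the start; "wrist_torque": the same for the moment, N m; "gripper_width": finger opening in mm; "grasp_force": force on a finger pad.
Only numpy, scipy, OpenCV 4.12 (cv2) and the standard library are available. Lean on these libraries where they do the work, as an engineer would, in place of code of your own. Each camera call takes 0.05 s, during which the arm holds its last target. There are 200 camera calls.

## Task

Find the high point of the cam on the checking stand: turn the cam, which is driven by the T-handle on top of its spindle, until its nose bears squarely on the dial gauge's sprung plunger and the gauge shows its greatest reading (within about a millimetre), then let go and leave it standing there. Keep off the dial gauge, and leave the brass weight, the loose round disc and the calculator where they are.

Things in the scene. Friction and masses are not known exactly. Their poses are not given: they have to be found in the camera images.
- handle_grip (a point): Centre of the T-handle's black grip bar, on the spindle axis, 156 mm above the table. Bar level, 100 mm long along x, 16 wide along y, 24 tall (144 to 168 mm above the table), ends alike. Under it a 16 mm collar and a nut 31 mm across (top 120 mm). Clamped to the spindle, it turns the cam (0.2 N m, no end stops, stays where left); its angle to the cam's nose differs every time.
- cam_centre (a point): Point on the upright spindle axis at the cam's mid-height, 95 mm above the table; fixed: it does not turn with the cam. The cam: a plain steel plate 18 mm thick, round (radius 40 mm) but for one nose (tip radius 12 mm, reaching 58 mm from the axis), straight flanks. At the start the nose is 90 to 170 degrees from the plunger; clockwise (from above) is the shorter way to it.
- plunger (a joint): Dial gauge reading, m: how far the sprung plunger (about 2 N, ball tip of 5 mm radius) is pushed in. It points at the spindle axis. Reads 0 on the round part of the cam, starts rising with the nose about 53 degrees away, 0.018 with the nose square on it, 0.7 mm less at 5 and 2.7 mm less at 10 degrees off either way. The dial's needle goes once round clockwise per 20 mm.
- gauge: Dial gauge with its holder and magnetic base, fixed. Origin on the spindle axis at table height; y points level from the axis along the plunger and out through the dial (61 mm across, face up, centre 135 mm from the axis, 109 mm high). Its base and post (144 mm high) stand 145 to 235 mm from the axis, towards +y and some +x.
- stand: Cast-iron plate of the checking stand, fixed, 41 mm high, carrying the upright spindle. Origin on the spindle axis at table height; the plate covers x from -150 to 150 mm and y from -120 to 260 mm of this frame.
- weight: Bystander: brass knob weight, 38 mm across, 64 mm high, standing on the table; origin at the centre of its underside.
- spare: Bystander: loose plain round steel disc 90 mm across and 18 mm thick, lying on the table; origin at the centre of its underside.
- calculator: Bystander: flat pocket calculator 150 x 100 x 17 mm lying on the table; origin at the centre of its underside, x along its length.

How it is judged (in metres and radians):
At the end, for the whole second after the job is handed in: The cam stands still with its nose on the plunger: the gauge reads at least 17.0 mm of its greatest 18 mm (the nose within about 6 degrees of square on) (value of joint plunger above 0.017 m and velocity of joint plunger between -0.002 and 0.002 m/s); the robot touches nothing.
It fails at once if the robot pushes on the dial gauge or its plunger (contact force between any of the fingers, the arm and gauge above 1 N).
It fails at once if the brass weight, the loose disc or the calculator is moved by more than 15 mm or tipped (distance of any of weight, spare, calculator from where it was at the start of the episode above 0.015 m or angle between weight's own z axis and vertical above 0.3 rad).
It also fails if it takes over 64 s, if anything falls off the work surface, if the arm or the gripper's body presses on something with over 40 N, if the wrist force passes 120 N, or if a joint passes its speed limit or range.

## Working session

There is one attempt and no reset: what is moved stays moved. The work goes in short steps, Python scripts to look and compute and a tool call to move; the robot and the scene stay as the last step left them, time stands still between calls to the robot, and variables do not carry over. Pictures are saved under pics/ and viewed, at most 10 in all, crops included, and the job is handed in when it is done.

Besides the shell and the picture viewer there is one more tool, called after ">>>" as name([rows], argument=value, ...), one row to a line, values as JSON. drive_tool: Moves the arm, as the interface text tells. Its arguments: {"type":"object","properties":{"targets":{"type":"array","items":{"type":"array","items":{"type":"number"}}}},"required":["targets"]}

```bash
mkdir -p pics; python3 - <<'E'
from bench import arm
import cv2
for n in("scene","top"):
    cv2.imwrite(f"pics/{n}0.png",arm.get_image(n)); print(n,arm.camera_params(n))
s=arm.read_state(); print(s)
E
```

```text
scene {'fov_y': 55.156813033103596, 'cx': 321.5363493063209, 'cy': 200.03063076446963, 'rvec': array([ 1.31014912,  2.16412108, -0.94827361]), 'tvec': array([ 367.94821365, -186.64235583, 1150.04147899])}
top {'fov_y': 55.89795991940845, 'cx': 318.55239441114617, 'cy': 201.07931058048567, 'rvec': array([ 2.2031924 , -2.1573292 ,  0.06734241]), 'tvec': array([-142.37957484,  548.22876766,  814.46527161])}
{'clock': 0.1, 'joints': array([ 1.38359634e+00,  3.85474632e-01,  6.77818048e-03, -4.40035230e-04,
       -1.19401932e+00, -2.58608346e-01]), 'joint_vel': array([-0.00097069, -0.00237359,  0.00299087,  0.0018234 ,  0.00048049,
        0.00033875]), 'joint_efforts': array([-4.46862150e-04, -3.93321276e+01,  1.88927042e+01,  4.19783145e+00,
       -2.60055291e-03,  5.85259883e-06]), 'position': array([269.22716121, 563.40969273, 205.93945873]), 'ee_rot': array([ 9.75241148e-01, -2.21141901e-01, -1.70117664e-04,  9.66409122e-04]), 'contact_force': array([0.27497054, 0.00564452, 0.07225949]), 'wrist_torque': array([-0.02603194, -0.03123081, -0.02229733]), 'grasp_force': 0.0, 'gripper_width': 85.18387358853626}
```

View pics/scene0.png

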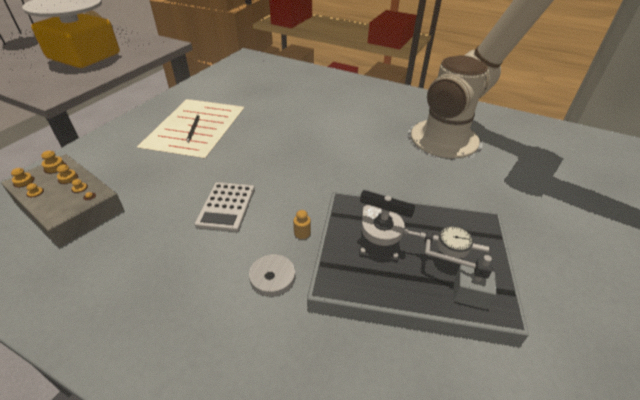

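View pics/top0.png

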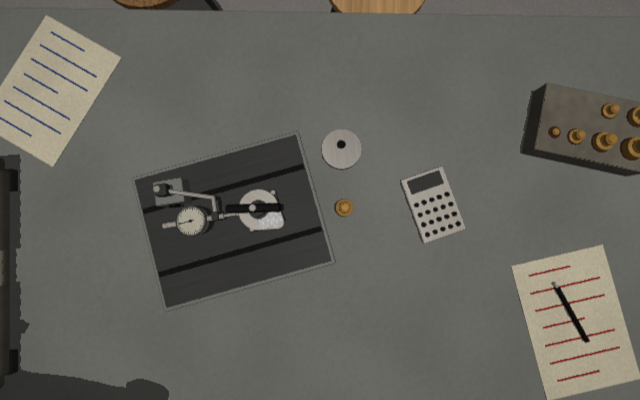

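The top view shows the handle bar from about (225,208) to (284,208), the cam behind it with its nose near (270,222), and the dial at (190,221). The weight is at (344,207), the disc at (341,149) and the calculator at (432,205). Next I'll measure the axis, bar and nose angles, with an enlarged crop.

```bash
cat > h.py <<'E'
from bench import arm
import cv2, numpy as np
def cam(n):
    p=arm.camera_params(n); f=200/np.tan(np.radians(p['fov_y']/2))
    K=np.array([[f,0,p['cx']],[0,f,p['cy']],[0,0,1]]); R=cv2.Rodrigues(p['rvec'])[0]
    return K,R,p['tvec']
def cast(n,uv,z):
    K,R,t=cam(n); uv=np.atleast_2d(uv).astype(float)
    d=np.c_[uv,np.ones(len(uv))]@np.linalg.inv(K).T@R; c=-R.T@t
    return c+d*((z-c[2])/d[:,2])[:,None]
def proj(n,P):
    K,R,t=cam(n); return cv2.projectPoints(np.atleast_2d(P).astype(float),R,t,K,None)[0][:,0]
E
python3 - <<'E'
from h import *
im=cv2.imread("pics/top0.png")
c=im[170:260,140:310]; cv2.imwrite("pics/c0.png",cv2.resize(c,None,fx=4.7,fy=4.7,interpolation=cv2.INTER_CUBIC))
g=im.max(2)
m=np.zeros_like(g); m[170:250,218:300]=(g[170:250,218:300]<28)*255
n,l,st,ce=cv2.connectedComponentsWithStats(m)
for i in range(1,n):
    if st[i,4]>40: print("dark",st[i],ce[i],cv2.minAreaRect(np.argwhere(l==i)[:,::-1].astype(np.float32)))
for nm,uv,z in (("bar ends",[(225,208),(284,208),(253.5,208)],168),("cam",(262,208),104),("dial",(190.5,221),109),("weight",(344,207),60),("spare",(341,149),18),("calc",(432,205),17)):
    print(nm,cast("top",uv,z).round(1))
E
```

```text
dark [218 170  80  22 345] [253.82898551 179.80289855] ((257.025390625, 178.82302856445312), (4.9018049240112305, 81.7330551147461), 74.1974868774414)
dark [254 203  29  10 201] [268.28855721 207.2039801 ] ((268.0, 207.5), (9.0, 28.0), 90.0)
dark [226 204  25   9 168] [236.67857143 208.07142857] ((238.0, 208.0), (24.0, 8.0), 0.0)
dark [240 233  60  17 258] [272.48837209 241.65503876] ((269.9528503417969, 242.5848846435547), (4.944980144500732, 61.125450134277344), 74.05460357666016)
bar ends [[524.3  37.2 168. ]
 [526.6 -70.  168. ]
 [525.4 -14.6 168. ]]
cam [[528.9 -19.8 104. ]]
dial [[500.1 119.6 109. ]]
weight [[ 536.8 -184.9   60. ]]
spare [[ 668.9 -178.5   18. ]]
calc [[ 547.8 -381.5   17. ]]
```

View pics/c0.png

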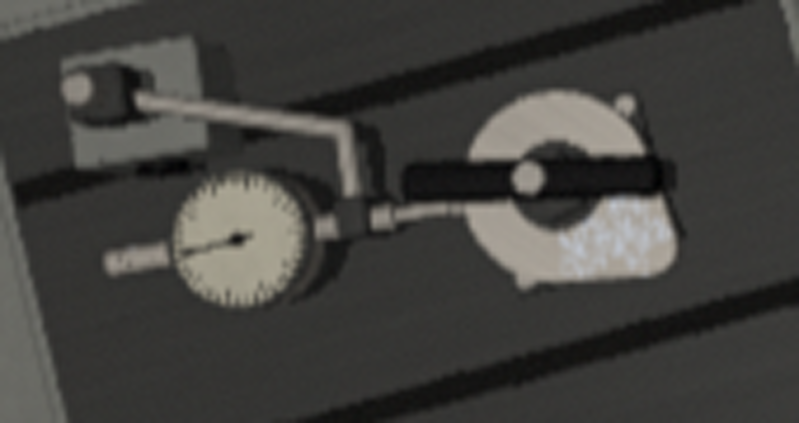

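The crop shows the bar from (403,178) to (660,178), with its centre knob at (528,178). The cam's round is centred near (556,183). The nose points down and right, with its tip near (672,268), and the dial is at (237,237), so the cam needs roughly 134° clockwise. I'll refine this with fits and work out the approach.

```bash
python3 - <<'E'
from h import *
from scipy.optimize import least_squares
im=cv2.imread("pics/top0.png"); g=im.max(2)
m=np.zeros_like(g); m[182:236,232:292]=(g[182:236,232:292]>110)*255
n,l,st,ce=cv2.connectedComponentsWithStats(m); k=(l>0)
k=np.zeros_like(m)
for i in range(1,n):
    if st[i,4]>150: k[l==i]=255; print(st[i])
hull=cv2.convexHull(np.vstack(cv2.findContours(k,cv2.RETR_EXTERNAL,cv2.CHAIN_APPROX_NONE)[0]))[:,0]
cn=np.vstack(cv2.findContours(k,cv2.RETR_EXTERNAL,cv2.CHAIN_APPROX_NONE)[0])[:,0]
P=cast("top",cn,104)[:,:2]
c=np.array([527,-16.])
for _ in range(6):
    d=P-c; r=np.hypot(*d.T); a=np.degrees(np.arctan2(d[:,1],d[:,0]))
    sel=(abs(r-39.5)<4)&(np.cos(np.radians(a-50))>0.1)
    s=least_squares(lambda q:np.hypot(*(P[sel]-q).T)-39.3,c,loss='soft_l1'); c=s.x
print("cam axis",c,sel.sum(),np.std(s.fun))
# free radius check
s=least_squares(lambda q:np.hypot(*(P[sel]-q[:2]).T)-q[2],[*c,39],loss='soft_l1'); print("free",s.x)
far=P[r>50]; print("nose angle",np.degrees(np.arctan2(*(far-c).mean(0)[::-1])),"rmax",r.max(), "angles",np.degrees(np.arctan2(far[:,1]-c[1],far[:,0]-c[0])).round())
# dial
d=np.zeros_like(g); d[200:242,174:209]=(g[200:242,174:209]>110)*255
cd=max(cv2.findContours(cv2.morphologyEx(d,cv2.MORPH_OPEN,np.ones((7,7))),0,1)[0],key=len); (dx,dy),dr=cv2.minEnclosingCircle(cd)
D=cast("top",(dx,dy),109)[0,:2]; print("dial",dx,dy,dr,D,"dist",np.hypot(*(D-c)),"ang",np.degrees(np.arctan2(*(D-c)[::-1])))
bar=cast("top",[(225.7,208.1),(280.6,207.6)],168)[:,:2]; print("bar",bar,bar.mean(0),"len",np.hypot(*(bar[0]-bar[1])))
# scene bar blob
s_=cv2.imread("pics/scene0.png").max(2); mm=np.zeros_like(s_); mm[185:222,352:420]=(s_[185:222,352:420]<30)*255
n,l,st,ce=cv2.connectedComponentsWithStats(mm)
for i in range(1,n):
    if st[i,4]>40: print("scene dark",st[i],ce[i])
print("proj scene bar centre",proj("scene",[[*bar.mean(0),156],[*c,156]]))
E
```

```text
[240 189  37  15 369]
[232 212  52  19 600]
cam axis [526.33505658 -11.87180593] 49 1.110648199352619
free [526.343365   -11.86210571  39.28998423]
nose angle -129.4899683292461 rmax 57.83905780756043 angles [ 102.  102.  102. -136. -135. -133. -132. -129. -127. -125. -122. -119.
 -117. -116. -114. -112. -111. -109. -107.]
dial 190.5 220.85293579101562 13.925566673278809 [500.3982337  119.64394867] dist 134.04891827092055 ang 101.15639537125617
bar [[524.18290776  35.96279872]
 [527.17459489 -63.79221315]] [525.67875132 -13.91470722] len 99.79986264958386
proj scene bar centre [[386.08233262 201.97863367]
 [387.0154932  202.54902873]]
```

>>> drive_tool([
  [-1,20,17,0,2],
  [-1,55,47,0,7],
  [-1,95,81,0,12],
  [-1,135,115,0,18],
  [-1,175,149,0,23],
  [-1,215,184,0,28],
  [-1,255,218,0,33],
  [-1,295,252,0,39],
  [-1,335,286,0,44],
  [-1,375,320,0,49],
  [-1,415,354,0,55],
  [-1,450,384,0,60],
])

```text
clock: 1.3
position: [502.3, 39.0, 206.8]
ee_rot: [0.733, -0.68, -0.0, 0.0]
contact_force: [1.1, 1.0, -0.5]
gripper_width: 85.5
grasp_force: 0.0
```

>>> drive_tool([
  [-1,20,-7,0,1.5],
  [-1,37.5,-13.3,0,2.7],
  [-1,37.5,-13.3,0,2.7],
  [-1,37.5,-13.3,10,2.7],
  [-1,37.5,-13.3,25,2.7],
  [-1,37.5,-13.3,40,2.7],
  [-1,37.5,-13.3,55,2.7],
  [-1,37.5,-13.3,65,2.7],
  [-1,37.5,-13.3,69,2.7],
  [-1,37.5,-13.3,69,2.7],
  [-1,37.5,-13.3,69,2.7],
])

```text
clock: 2.4
position: [518.6, 5.0, 138.4]
ee_rot: [0.718, -0.696, 0.0, -0.0]
contact_force: [-0.0, -0.6, -0.9]
gripper_width: 85.5
grasp_force: 0.0
```

```bash
python3 - <<'E'
from h import *
a=arm.get_image("scene")[120:320,280:520]; b=arm.get_image("top")[140:290,140:320]
cv2.imwrite("pics/s1.png",cv2.resize(a,None,fx=3,fy=3,interpolation=cv2.INTER_CUBIC))
cv2.imwrite("pics/t1.png",cv2.resize(b,None,fx=4,fy=4,interpolation=cv2.INTER_CUBIC))
print(arm.read_state())
E
```

```text
{'clock': 2.5, 'joints': array([ 3.22517171e-01,  2.67735994e-01, -3.51062236e-01,  1.46331624e-04,
       -9.50446749e-01, -2.91718793e-01]), 'joint_vel': array([-1.05392962e-03,  3.25437667e-05, -2.48075402e-03, -8.47396615e-04,
       -2.29008413e-03, -1.93564678e-03]), 'joint_efforts': array([ 4.54617036e-02, -3.06824255e+01,  1.64504707e+01,  3.65903646e+00,
        9.09162991e-04, -1.28794532e-04]), 'position': array([518.75973658,   4.83437385, 138.62546088]), 'ee_rot': array([ 7.17940742e-01, -6.96103789e-01,  4.09888350e-04, -6.61218219e-04]), 'contact_force': array([-0.79519192,  0.6017607 , -0.18564328]), 'wrist_torque': array([-0.00249571, -0.02786783, -0.03714911]), 'grasp_force': 0.0, 'gripper_width': 85.15063786854118}
```

View pics/s1.png

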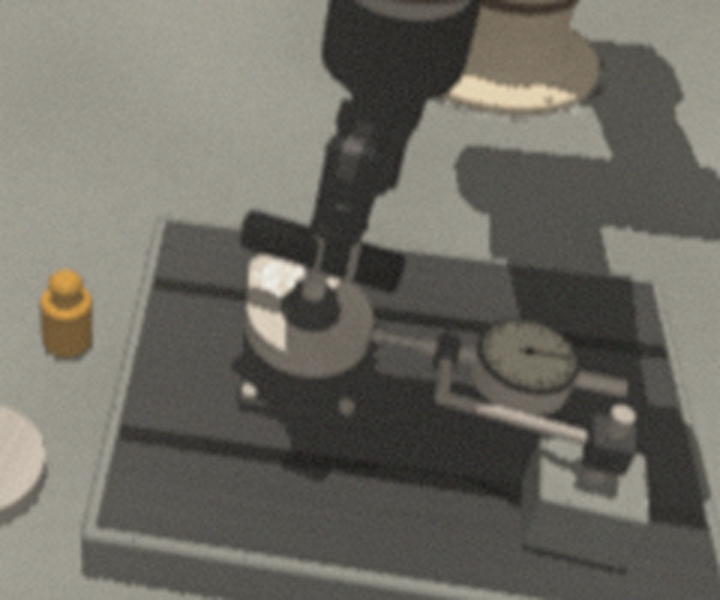

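The scene crop shows the fingers straddling the bar, about 18 mm short along it; the axis knob is at (315,288). I'll correct for that and close.

>>> drive_tool([
  [-1,9,-3.4,0,0],
  [-1,18,-6.7,0,0],
  [-1,18,-6.7,0,0],
  [-1,18,-6.7,0,0],
])

```text
clock: 2.9
position: [525.6, -13.7, 137.9]
ee_rot: [0.717, -0.697, -0.0, 0.0]
contact_force: [-0.7, 0.0, 0.0]
gripper_width: 85.3
grasp_force: 0.0
```

>>> drive_tool([
  [0,0,0,0,0],
  [0.4,0,0,0,0],
  [1,0,0,0,0],
  [1,0,0,0,0],
  [1,0,0,0,0],
  [1,0,0,0,0],
  [1,0,0,0,0],
  [1,0,0,0,0],
])

```text
clock: 3.7
position: [526.8, -13.0, 138.3]
ee_rot: [0.718, -0.696, 0.001, -0.001]
contact_force: [5.8, -1.3, -1.4]
gripper_width: 13.3
grasp_force: 59.2
```

>>> drive_tool([
  [1,0,0,0,4],
  [1,0,0,0,9],
  [1,0,0,0,14],
  [1,0,0,0,19],
  [1,0,0,0,24],
  [1,0,0,0,28],
  [1,0,0,0,30],
  [1,0,0,0,30],
])

```text
clock: 4.5
position: [526.7, -12.9, 138.4]
ee_rot: [-0.513, 0.858, -0.001, 0.001]
contact_force: [5.4, -1.1, -1.5]
gripper_width: 13.6
grasp_force: 59.2
```

```bash
python3 - <<'E'
from h import *
a=arm.get_image("scene")[120:320,280:520]
cv2.imwrite("pics/s2.png",cv2.resize(a,None,fx=3,fy=3,interpolation=cv2.INTER_CUBIC))
s=arm.read_state();print({k:s[k] for k in('position','ee_rot','contact_force','wrist_torque','gripper_width','joints')})
E
```

```text
{'position': array([526.6949256 , -12.90249504, 138.36492428]), 'ee_rot': array([-5.13642804e-01,  8.58003056e-01, -4.99241977e-04,  1.25556308e-03]), 'contact_force': array([ 5.40274498, -0.72483493, -1.15335465]), 'wrist_torque': array([-0.08667495, -1.44143259,  0.10154397]), 'gripper_width': 13.12420984438308, 'joints': array([ 2.83885209e-01,  2.80426600e-01, -3.33591963e-01,  4.06141407e-04,
       -9.54095834e-01, -7.76064704e-01])}
```

View pics/s2.png

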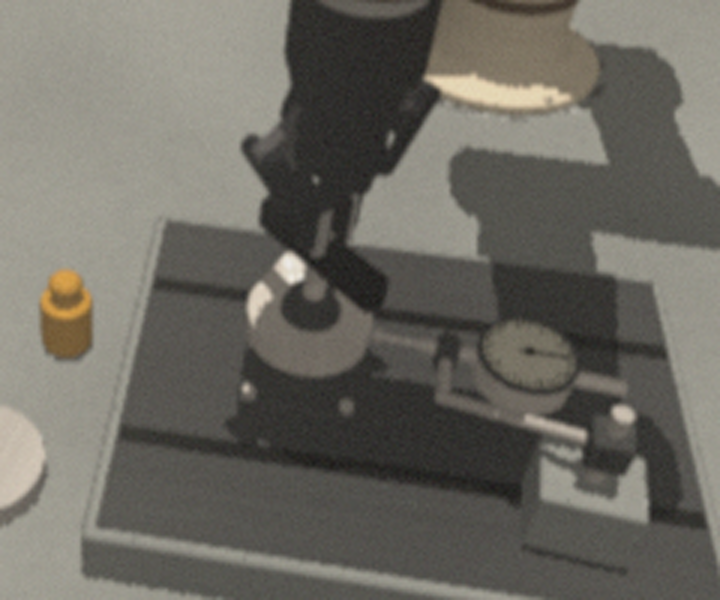

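The bar and cam have turned 30° together and the forces are low. The needle at (530,350) is still at zero.

>>> drive_tool([
  [1,0,0,0,5],
  [1,0,0,0,11],
  [1,0,0,0,17],
  [1,0,0,0,23],
  [1,0,0,0,29],
  [1,0,0,0,35],
  [1,0,0,0,41],
  [1,0,0,0,47],
  [1,0,0,0,53],
  [1,0,0,0,58],
  [1,0,0,0,60],
  [1,0,0,0,60],
])

```text
clock: 5.75
position: [526.6, -12.7, 138.4]
ee_rot: [-0.016, 1.0, 0.0, 0.001]
contact_force: [4.7, -0.1, -1.1]
gripper_width: 13.7
grasp_force: 59.2
```

>>> drive_tool([
  [1,0,0,0,5],
  [1,0,0,0,10],
  [1,0,0,0,15],
  [1,0,0,0,20],
  [1,0,0,0,25],
  [1,0,0,0,29],
  [1,0,0,0,32],
  [1,0,0,0,32],
  [1,0,0,0,32],
])

```text
clock: 6.65
position: [526.6, -12.7, 138.3]
ee_rot: [0.26, 0.966, 0.001, 0.001]
contact_force: [5.6, 0.9, -0.0]
gripper_width: 13.7
grasp_force: 59.4
```

```bash
cat > dial.py <<'E'
from h import *
im0=cv2.imread("pics/top0.png")
Kd=np.array([500.4,119.6,109.])
def needle(im,n="top",k=12):
    # rectify the dial face: world-aligned patch, radius 30 mm, k px/mm, averaged polar darkness
    a=np.radians(np.arange(0,360,1.0)); r=np.arange(5,20,0.5)
    P=np.array([Kd+[x*np.cos(t),x*np.sin(t),0] for t in a for x in r])
    uv=proj(n,P).astype(np.float32).reshape(len(a),len(r),2)
    g=cv2.cvtColor(im,cv2.COLOR_BGR2GRAY)
    v=cv2.remap(g,uv[...,0],uv[...,1],cv2.INTER_LINEAR).mean(1).astype(float)
    w=np.clip(np.median(v)-v-0.35*(np.median(v)-v.min()),0,None)
    i=v.argmin(); s=[(i+d)%360 for d in range(-25,26)]
    return (i+np.dot(w[s],range(-25,26))/w[s].sum())%360
E
cat > look.py <<'E'
from dial import *
im=arm.get_image("top"); s=arm.read_state()
n0=needle(im0); n1=needle(im); q=s['ee_rot']
print("needle",n0,n1,"reading mm",((n0-n1)%360)/18,"yaw",np.degrees(2*np.arctan2(q[1],q[0])),s['position'].round(1),s['contact_force'].round(1),s['wrist_torque'].round(2),s['joints'][5])
E
python3 - <<'E'
from look import *
cv2.imwrite("pics/t3.png",cv2.resize(im[140:290,140:320],None,fx=4,fy=4,interpolation=cv2.INTER_CUBIC))
E
```

```text
needle 101.88771150674614 275.8877535964589 reading mm 10.33333099501596 yaw 149.89891922764477 [526.6 -12.7 138.3] [ 5.1  1.1 -1.2] [ 0.3  -1.5   0.39] -2.3804850454277773
```

View pics/t3.png

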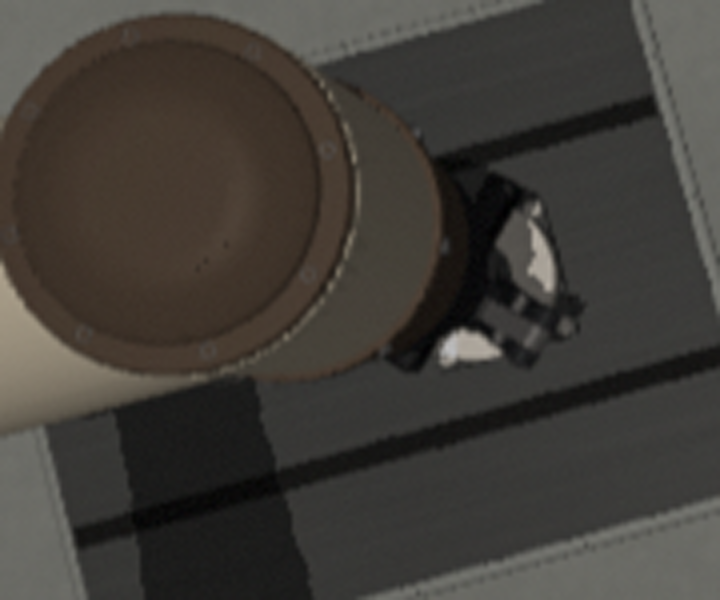

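In the top view the wrist covers the dial, so I'll read the needle in the scene view instead.

```bash
cat > look.py <<'E'
from dial import *
im=arm.get_image("scene"); s=arm.read_state()
n0=needle(cv2.imread("pics/scene0.png"),"scene"); n1=needle(im,"scene"); q=s['ee_rot']
print("needle",n0,n1,"reading mm",((n0-n1)%360)/18,"yaw",np.degrees(2*np.arctan2(q[1],q[0])),s['position'].round(1),s['contact_force'].round(1),s['wrist_torque'].round(2),s['joints'][5])
E
python3 - <<'E'
from look import *
print(proj("scene",Kd))
a=im[215:265,425:495]
cv2.imwrite("pics/s3.png",cv2.resize(a,None,fx=8,fy=8,interpolation=cv2.INTER_CUBIC))
E
```

```text
needle 94.53829766232911 279.0672122478964 reading mm 9.74839363413515 yaw 149.89883486869672 [526.7 -12.7 138.4] [ 5.1  0.9 -0.5] [ 0.31 -1.48  0.35] -2.3804486743576625
[[456.04615543 235.83343798]]
```

View pics/s3.png

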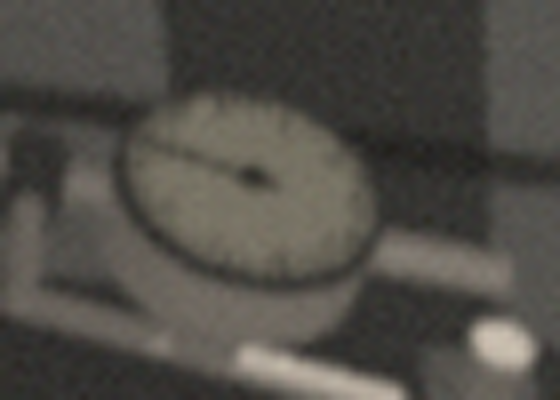

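The needle hub is at crop (255,175), that is pixel (456.9,236.9), and it points to the left. The reading is about 10 mm and still rising, with roughly 20° to go.

>>> drive_tool([
  [1,0,0,0,4],
  [1,0,0,0,8],
  [1,0,0,0,11],
  [1,0,0,0,12],
  [1,0,0,0,12],
  [1,0,0,0,12],
])

```text
clock: 7.35
position: [526.7, -12.6, 138.3]
ee_rot: [0.359, 0.933, 0.001, 0.001]
contact_force: [5.6, 1.7, -0.7]
gripper_width: 13.3
grasp_force: 59.3
```

```bash
sed -i 's/^Kd=.*/Kd=cast("scene",(456.9,236.9),109)[0]/' dial.py; python3 look.py
```

```text
needle 106.0338452336525 156.42694979093957 reading mm 17.20038308015072 yaw 137.87957967370826 [526.7 -12.6 138.4] [5.5 1.3 0.2] [ 0.29 -1.58  0.26] -2.5901317032546896
```

>>> drive_tool([
  [1,0,0,0,3],
  [1,0,0,0,5],
  [1,0,0,0,6],
  [1,0,0,0,6],
  [1,0,0,0,6],
])

```text
clock: 7.9
position: [526.7, -12.6, 138.3]
ee_rot: [0.408, 0.913, 0.001, 0.001]
contact_force: [4.7, 0.5, -0.4]
gripper_width: 13.0
grasp_force: 59.3
```

```bash
python3 look.py
```

```text
needle 106.0338452336525 152.05806594870657 reading mm 17.44309884916366 yaw 131.87080779674247 [526.7 -12.6 138.4] [ 4.6  0.7 -1.1] [ 0.32 -1.55  0.25] -2.694971835459027
```

>>> drive_tool([
  [1,0,0,0,3],
  [1,0,0,0,6],
  [1,0,0,0,8],
  [1,0,0,0,8],
  [1,0,0,0,8],
])

```text
clock: 8.45
position: [526.7, -12.6, 138.4]
ee_rot: [0.471, 0.882, 0.001, 0.001]
contact_force: [5.9, 1.2, -0.2]
gripper_width: 13.6
grasp_force: 59.2
```

```bash
python3 - <<'E'
from look import *
a=im[215:265,425:495]
cv2.imwrite("pics/s4.png",cv2.resize(a,None,fx=8,fy=8,interpolation=cv2.INTER_CUBIC))
E
```

```text
needle 106.0338452336525 213.40539775435394 reading mm 14.03491374884992 yaw 123.8398463933789 [526.7 -12.6 138.4] [ 5.1  1.8 -0.4] [ 0.31 -1.52  0.1 ] -2.835054101711699
```

View pics/s4.png

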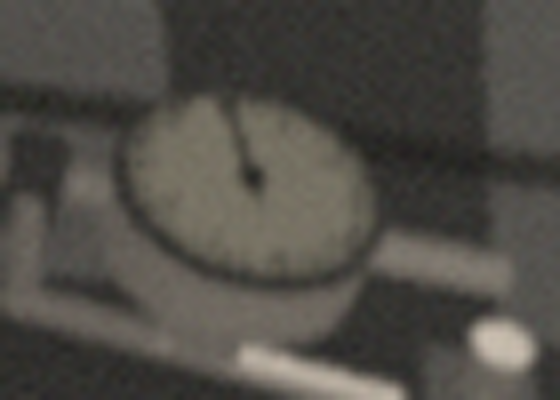

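The needle now points up, at about 14 mm, so the nose has passed the high point. The fit puts the peak at yaw ≈ 134.8, so I'll turn back 11°, check, and release.

>>> drive_tool([
  [1,0,0,0,-4],
  [1,0,0,0,-8],
  [1,0,0,0,-11],
  [1,0,0,0,-11],
  [1,0,0,0,-11],
])

```text
clock: 9.0
position: [526.7, -12.6, 138.3]
ee_rot: [0.384, 0.923, 0.001, 0.001]
contact_force: [5.5, 0.5, -0.8]
gripper_width: 13.2
grasp_force: 59.2
```

```bash
python3 look.py
```

```text
needle 106.0338452336525 149.58214710275246 reading mm 17.580649896161113 yaw 134.7857690906856 [526.7 -12.6 138.4] [5.2 0.7 0.2] [ 0.37 -1.52 -0.1 ] -2.6437117578482403
```

>>> drive_tool([
  [0.6,0,0,0,0],
  [0.2,0,0,0,0],
  [-0.3,0,0,0,0],
  [-0.3,0,0,0,0],
  [-0.3,0,0,0,0],
  [-0.3,0,0,0,0],
  [-0.3,0,0,-15,0],
  [-0.3,0,0,-35,0],
  [-0.3,0,0,-65,0],
  [-0.3,0,0,-95,0],
  [-0.3,0,0,-120,0],
])

```text
clock: 10.15
position: [525.5, -13.2, 259.7]
ee_rot: [0.385, 0.923, 0.0, 0.0]
contact_force: [-0.3, 0.5, 0.1]
gripper_width: 55.5
grasp_force: 0.0
```

```bash
python3 look.py
```

```text
needle 106.0338452336525 148.81149098727275 reading mm 17.623464124798872 yaw 134.80678146273084 [528.  -13.3 264.2] [ 1.3 -0.1  4.2] [-0.   -0.19 -0.01] -2.644231315036882
```

>>> drive_tool([
  [-0.3,0,0,0,0],
  [-0.3,0,0,0,0],
  [-0.3,0,0,0,0],
  [-0.3,0,0,0,0],
])

```text
clock: 10.6
position: [525.0, -13.3, 256.7]
ee_rot: [0.385, 0.923, -0.001, -0.001]
contact_force: [-0.4, 0.2, -0.4]
gripper_width: 55.6
grasp_force: 0.0
```

```bash
python3 look.py && python3 -c "
from bench import arm
print(arm.job_done())"
```

```text
needle 106.0338452336525 149.69612663388895 reading mm 17.574317699986864 yaw 134.75553829608597 [525.1 -13.2 257. ] [-0.6  0.2  1.2] [ 0.    0.07 -0.02] -2.6442621122239087
the job is handed in; nothing more can be done
None
```

The cam's nose is on the plunger at its high point: the needle read about 17.6 mm, lower on either side. The gripper is clear and the job is handed in at about 10.7 s, with no verdict returned.

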